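Close the disc guard and hand-turn the spindle

TASK

A fresh disc has just been fitted to the small spindle stand. Take the open guard by its grab bar and lower it gently all the way down onto its stops, without letting it drop; then, with the guard down, wind the crank wheel by its black knob exactly one full turn clockwise as seen from above, so that the knob ends where it started, and let go. Leave the wrench, the tape and the V-block lying where they are.

Things in the scene. Friction and masses are not known exactly. Their poses are not given: they have to be found in the camera images.
- stand: fixed spindle stand: grey base plate 200 x 370 mm, 20 mm high. Origin on the bench; the plate spans x -70 to +130, y +-185 mm; y points to the robot's left (crank to guard), x away from the robot. The disc lies at y = +90 mm. A lamp bar hangs just behind the work (front edge at world x = 0.60 m, underside 0.52 m up): lean the gripper back towards the robot where the wrist would meet it
- guard (a joint): hinge of the dark steel guard, a flat hood 150 x 150 mm with a clear window: 0 = down on its two rubber-topped stops, grows as it opens, 1.85 = fully open (past upright, leaning away from the crank). The hinge has some friction: it holds the guard near upright, but below that the guard falls if let go
- guard_hinge (a point): point on the guard's hinge axis, at stand x = 0, y = +165 mm, 50 mm above the bench. The axis is parallel to the stand's x
- guard_bar (a point): middle of the guard's grab bar: a round steel bar 14 mm thick, 112 mm long, parallel to the hinge, held 40 mm off the hood's outer face by two posts 100 mm apart, 25 mm from the hood's free edge. With the guard down it is 125 mm from the hinge towards the crank (stand -y) and 66 mm above the hinge (116 mm above the bench); opening turns it upward about the hinge, 141 mm from the axis
- crank (a joint): turn of the crank wheel about its upright axis, rad, grows clockwise seen from above; it starts anywhere from -2.6 to 2.6 and stays where it is left
- crank_axis (a point): centre of the crank wheel's top face, 62 mm above the bench, at stand x = 0, y = -110 mm. Aluminium wheel 130 mm across; hub nut 12 mm high
- crank_knob (a point): point in the upright black crank knob, 50 mm from the wheel's axis, 36 mm above the wheel's top (98 mm above the bench): a cylinder 26 mm thick, 60 mm tall, its top 122 mm above the bench. It revolves freely on its own pin
- wrench: plain double-ended wrench, 178 x 30 x 9 mm, loose on the rear strip of the stand's base plate; origin under its middle. To be left alone
- tape: roll of masking tape 90 mm across, 30 mm high, loose on the bench left of the stand; origin under its middle. To be left alone
- v_block: ground steel V-block 45 x 60 x 40 mm, loose on the bench behind the stand; origin under its middle. To be left alone

How it is judged:
On the way, in this order (a step that is already met when the one before it is completed fails the run):
1. the guard is down on its stops (within 0.035 rad) and at rest (value of joint guard below 0.035 rad and velocity of joint guard between -0.1 and 0.1 rad/s), for 0.2 s.
2. the knob has been carried to the far side of its circle (more than 90 mm from its start) with the guard still down (distance of crank_knob from where it was at the start of the episode above 0.09 m and value of joint guard below 0.05 rad).
At the end, for the whole second after the job is handed in: The guard is down on its stops (within 0.035 rad) and at rest; the crank has gone once round clockwise (its joint reads one turn more than at the start), the knob is back within 20 mm of where it started, at rest (all of step 1 and distance of crank_knob from where it was at the start of the episode below 0.02 m and value of joint crank between 3.2 and 9.3 rad and velocity of joint crank between -0.1 and 0.1 rad/s); the robot touches nothing.
It fails at once if the guard is slammed: it closes faster than 1.6 rad/s within the last 0.15 rad above its stops (value of joint guard below 0.15 rad and velocity of joint guard below -1.6 rad/s).
It fails at once if the crank knob is moved more than 20 mm while the guard is still open (value of joint guard above 0.15 rad and distance of crank_knob from where it was at the start of the episode above 0.02 m).
It fails at once if the wrench is moved more than 40 mm (distance of wrench from where it was at the start of the episode above 0.04 m).
It fails at once if the tape is moved more than 40 mm (distance of tape from where it was at the start of the episode above 0.04 m).
It fails at once if the v-block is moved more than 40 mm (distance of v_block from where it was at the start of the episode above 0.04 m).
It also fails if it takes over 64 s, if anything falls off the work surface, if the arm or the gripper's body presses on something with over 40 N, if the wrist force passes 120 N, or if a joint passes its speed limit or range.

ROBOT

A 6-joint arm with a two-finger parallel gripper is mounted at the origin on a cart in front of the work surface, level with it; the furniture and walls round the work are solid. World frame = base frame: x ahead of the robot, y to its left, z up, the work surface at z = 0. Lengths are in m, angles in rad, forces in N, time in s.
With the tool pointing down it reaches from about 0.25 to 0.8 m from the base axis. Payload 8.5 kg.
Tool frame: the origin (TCP) lies at the very end of the fingers, on their centre line; the grasp point (between the pads) lies 19 mm behind it; z points along the fingers, y is the line along which they close (so a half turn about z gives the same grasp; the last joint's range is limited). The gripper opens to 85 mm and grips with 20 to 120 N. Pads are 22 mm wide; open, the fingers measure 114 mm over their backs; the gripper's body (76 mm by 85 mm) begins 54 mm behind the grasp point. The pads swing forward as they close: fully open they stand 13 mm farther back than shut.
Start: joints at [1.105, 0.238, -0.013, 1.319, 0, 1.571], TCP at [0.236, 0.469, 0.231] pointing down, gripper open.
Joint ranges: [-2.66, 2.66], [-1.03, 1.9], [-1.14, 1.46], [-1.82, 2.27], [-1.45, 1.34], [-3.14, 3.14]. Speed limits (rad/s): [2.22, 2.22, 2.79, 3.14, 3.14, 3.14].

INTERFACE

Orientations are given as [roll, pitch, yaw] about the fixed x, y, z axes, in that order (R = Rz(yaw) Ry(pitch) Rx(roll)).
In Python, from rig import env gives the robot as it stands.
- The arm moves only by the tool move_arm, never from a script. Its argument "series" is a list of rows, each a list of 2 entries, a list of its own where there are three numbers: the shift along the world's x, y, z normalised to -1 to 1, where 1 is 2 cm, then the turn, a rotation vector about the world's x, y, z normalised to -1 to 1, where 1 is 0.1 rad. In form: [[[x, y, z], [rx, ry, rz]], ...]. A call has 1 to 20 rows; each row shifts and turns the commanded pose from where the row before left it; what a row does not reach is not made up. A row lasts 1/12 s, in which the tool goes at most 41.7 mm and 7.16 degrees, less where a joint would pass 70% of its speed; a pose out of reach is approached as far as the arm can. A call with a number of a shift or a turn outside -1 to 1 is refused whole. A call with a gripper value outside its range is refused whole. "hand" is the opening, from 0 (shut) to 1 (fully open), set as the call begins (left out, the last holds). The fingers move at their own pace and stop on an object; "force" is the grip in N (left out, the last holds). Time passes only in rows, so rows that do not move let the fingers close. It gives the time, the measured TCP pose, the force, the opening and the grip force at its end, in the units of the state.
- env.sense(): the state, without advancing time (a new reading comes with each control period).
- env.read_camera(name): name is "side" or "top"; returns the picture (420x560x3 uint8, red, green, blue); there is no depth.
- env.calibration(name): a dict with "camera_matrix" (3x3 intrinsics, pixels), "extrinsics" (4x4, takes a point from camera to world coordinates). Camera axes: x right, y up, looking along -z (the intrinsics and any distortion apply to the point x, -y, -z); pixel columns grow to the right and rows downward; lengths in m; the calibration is good to about 2 mm. A picture is of the moment at which its call begins. calibration takes no time and is no camera call.
- env.job_done(): hands the job in; it is judged then, once.
Trained networks look in the newest picture that a camera, given by its name, has taken for a name from the list of things; names that differ only in an ending like _2 or _b are one class to them, and where a whole thing is asked for, a point or a joint stands for the part that bears it (a point fixed in the world has none). Each returns a list of dicts, best first, with "confidence" (0 to 1); they miss things now and then, are a little off and sometimes report something else, mostly with a low value. They report only what shows in the picture. A call takes as long as a camera call.
- env.search_frame(thing, camera): "at" ([x, y, z] in m, in the coordinates of the camera as it stood for that picture, good to about 4 mm: the middle of the surface that is visible of it).
The state is a dict: "clock": time; "joint_positions": joint angles; "joint_vel": joint speeds; "effort": joint torques, N m; "position": TCP position; "orientation": TCP orientation; "wrist_force": force on the tool from outside, world axes, zero at the start; "torque": the same for the moment, N m; "finger_gap": opening from 0.0 (shut) to 1.0 (fully open); "finger_force": force on a finger pad.
Only numpy, scipy, OpenCV 4.12 (cv2) and the standard library are available. Lean on these libraries where they do the work, as an engineer would, in place of code of your own. Each camera call takes 0.05 s, during which the arm holds its last target. There are 200 camera calls.

## Working session

There is one attempt and no reset: what is moved stays moved. The work goes in short steps, Python scripts to look and compute and a tool call to move; the robot and the scene stay as the last step left them, time stands still between calls to the robot, and variables do not carry over. Pictures are saved under pics/ and viewed, at most 10 in all, crops included, and the job is handed in when it is done.

Besides the shell and the picture viewer there is one more tool, called after "Emit:" as name(argument=value, ...), one argument or row to a line, values as JSON. move_arm: Moves the arm, as the interface text tells. Scaled input: -1 to 1 covers 2 cm each way for a shift and 0.1 rad each way for a turn. Its arguments: {"type":"object","properties":{"series":{"type":"array"},"hand":{"type":"number"},"force":{"type":"number"}},"required":["series"]}

```bash
mkdir -p pics; ls
cat > h.py <<'E'
import numpy as np, cv2
from rig import env
from scipy.spatial.transform import Rotation as R
def cam2w(c,p):
    return (np.array(env.calibration(c)["extrinsics"])@np.r_[p,1])[:3]
def proj(c,p):
    k=env.calibration(c);q=np.linalg.inv(np.array(k["extrinsics"]))@np.r_[p,1]
    u=np.array(k["camera_matrix"])@np.array([q[0],-q[1],-q[2]]);return u[:2]/u[2]
def snap(c,name=None):
    im=env.read_camera(c)
    if name: cv2.imwrite("pics/"+name+".png",im[:,:,::-1])
    return im
E
python3 - <<'E'
from h import *
print(env.sense())
for c in("top","side"):
    snap(c,c+"0"); k=env.calibration(c); print(c,np.round(k["extrinsics"],3).tolist(),{a:b for a,b in k.items() if a!="extrinsics"})
    for t in("stand","guard","guard_bar","crank","crank_knob","wrench","tape","v_block"):
        print(t,[(np.round(cam2w(c,d["at"]),3).tolist(),round(d["confidence"],2)) for d in env.search_frame(t,c)[:3]])
E
```

```text
pics
{'clock': 0.0, 'joint_positions': array([ 1.10501809e+00,  2.38828862e-01, -1.42270924e-02,  1.31918459e+00,
       -2.76592269e-05,  1.57080332e+00]), 'joint_vel': array([ 0.00017808,  0.00043607, -0.00038527, -0.0007436 ,  0.0008788 ,
        0.00129077]), 'effort': array([ 4.60542535e-03, -5.38777649e+01,  3.46439731e+01,  1.82410819e-02,
        3.60275262e-04, -1.23002383e-05]), 'position': array([0.23561806, 0.46871781, 0.23066296]), 'orientation': array([-3.14014843e+00,  2.76692931e-05,  2.67580747e+00]), 'wrist_force': array([-0.39920743,  0.02232165, -0.06661806]), 'torque': array([ 0.0039791 , -0.01081262, -0.00943756]), 'finger_force': 0.0, 'finger_gap': 1.0011456208463128}
top [[0.023, 0.986, -0.168, 0.438], [-1.0, 0.025, 0.01, 0.131], [0.014, 0.168, 0.986, 1.014], [0.0, 0.0, 0.0, 1.0]] {'camera_matrix': array([[379.79864416,   0.        , 280.38669711],
       [  0.        , 379.79864416, 211.73697214],
       [  0.        ,   0.        ,   1.        ]])}
stand [([0.538, 0.05, 0.042], 0.64)]
guard [([0.504, 0.194, 0.2], 0.64)]
guard_bar [([0.501, 0.196, 0.197], 0.7
[... 176 characters left out ...]
, -0.009, 0.032], 0.68)]
side [[0.827, 0.398, -0.396, 0.164], [-0.562, 0.585, -0.585, -0.53], [-0.001, 0.706, 0.708, 0.885], [0.0, 0.0, 0.0, 1.0]] {'camera_matrix': array([[518.15152255,   0.        , 283.76272384],
       [  0.        , 518.15152255, 217.24503835],
       [  0.        ,   0.        ,   1.        ]])}
stand [([0.525, 0.061, 0.043], 0.75), ([0.505, 0.206, 0.141], 0.39)]
guard [([0.504, 0.207, 0.143], 0.63)]
guard_bar []
crank [([0.528, -0.084, 0.063], 0.94)]
crank_knob [([0.529, -0.128, 0.11], 0.72), ([0.504, 0.204, 0.145], 0.53)]
wrench [([0.629, 0.061, 0.023], 0.63)]
tape [([0.514, 0.252, 0.007], 0.54), ([0.506, 0.206, 0.144], 0.54)]
v_block [([0.704, -0.021, 0.031], 0.72)]
```

View pics/top0.png

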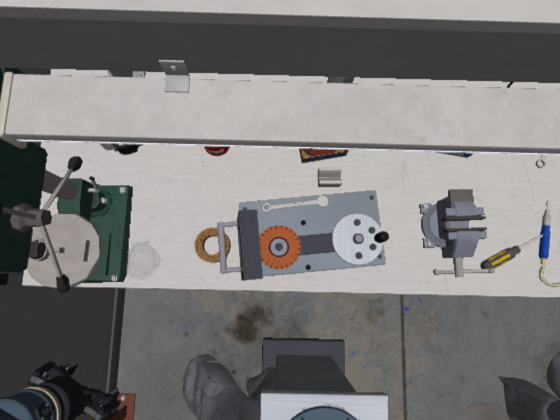

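View pics/side0.png

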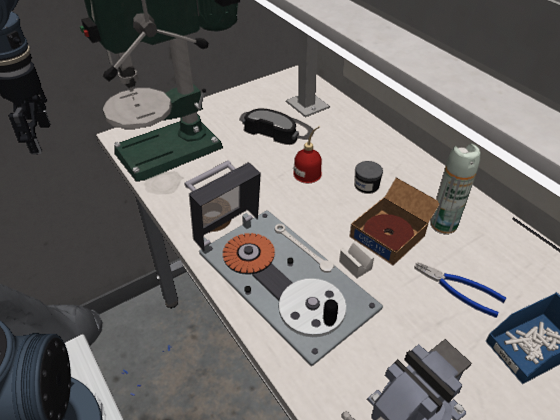

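The top view shows the stand at about (310,235), with the guard open on its left (bar near col 222) and the knob at (381,237). The side view shows the same layout. I'll enlarge both to get precise pixels.

Run:
```python
import cv2,numpy as np
a=cv2.imread("pics/top0.png")[180:290,195:395];b=cv2.imread("pics/side0.png")[150:365,180:390]
a=cv2.resize(a,None,fx=4,fy=4,interpolation=2);b=cv2.resize(b,None,fx=2.7,fy=2.7,interpolation=2)
cv2.imwrite("pics/a.png",a);cv2.imwrite("pics/b.png",b)
```

```text
(no output)
```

View pics/a.png

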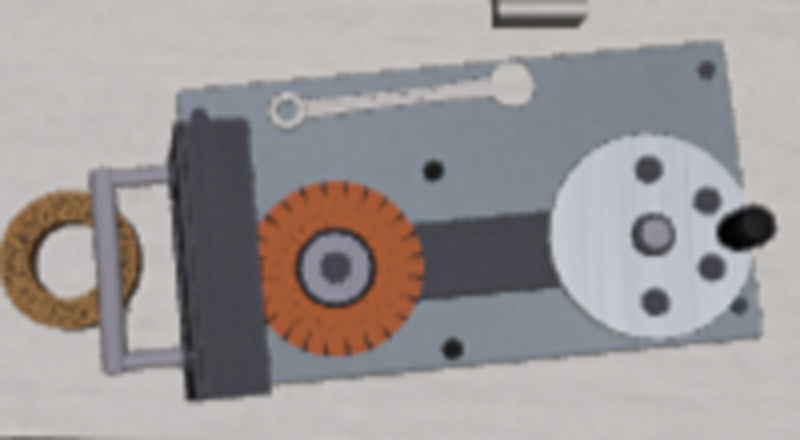

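View pics/b.png

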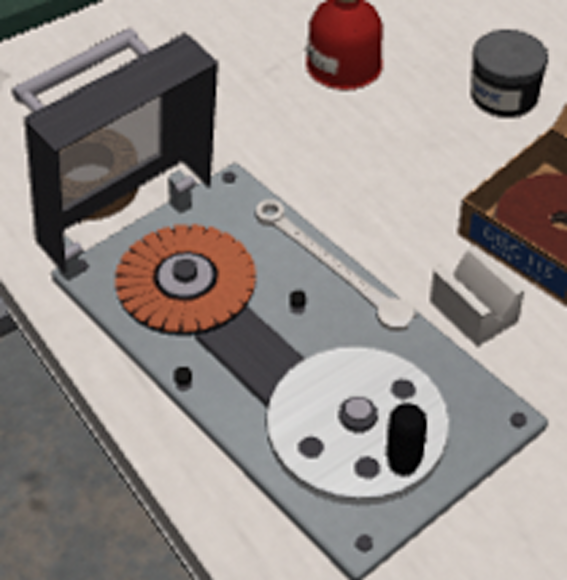

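```bash
cat > fit.py <<'E'
from h import *
from scipy.optimize import least_squares
T=lambda u,v:np.array([u/4+195-.4,v/4+180-.4]);S=lambda u,v:np.array([u/2.7+180-.3,v/2.7+150-.3])
C=lambda x,y,z:lambda a,g:(x,y,z)
K=lambda a,g:(.05*np.cos(a),-.11+.05*np.sin(a),.122)
def B(s):
    r,f0=np.hypot(.125,.066),np.arctan2(.066,.125)
    return lambda a,g:(s,.165-r*np.cos(f0+g),.05+r*np.sin(f0+g))
obs=[("top",T(180,92),C(.13,.185,.02)),("top",T(722,43),C(.13,-.185,.02)),("top",T(762,335),C(-.07,-.185,.02)),("top",T(655,234),C(0,-.11,.074)),
("top",T(762,222),K),("top",T(101,172),B(.056)),("top",T(114,372),B(-.056)),
("side",S(235,165),C(.13,.185,.02)),("side",S(547,422),C(.13,-.185,.02)),("side",S(358,576),C(-.07,-.185,.02)),("side",S(53,275),C(-.07,.185,.02)),("side",S(360,408),C(0,-.11,.074)),
("side",S(410,413),K),("side",S(18,95),B(-.056)),("side",S(135,35),B(.056))]
def w(p,l):
    c,s=np.cos(p[2]),np.sin(p[2]);return np.array([p[0]+c*l[0]-s*l[1],p[1]+s*l[0]+c*l[1],l[2]])
cal={c:(np.linalg.inv(np.array(env.calibration(c)["extrinsics"])),np.array(env.calibration(c)["camera_matrix"])) for c in("top","side")}
def pj(c,p):
    q=cal[c][0]@np.r_[p,1];u=cal[c][1]@np.array([q[0],-q[1],-q[2]]);return u[:2]/u[2]
f=lambda p:np.concatenate([pj(c,w(p,l(p[3],p[4])))-o for c,o,l in obs])
r=least_squares(f,[.53,.04,.08,-1.5,1.8],loss="soft_l1");p=r.x
if __name__=="__main__":
    print("x,y,yaw,knob,guard",np.round(p,4));print(np.round(f(p).reshape(-1,2),1).tolist())
    print("knob",w(p,K(p[3],0)),"axis",w(p,(0,-.11,.062)),"hinge",w(p,(0,.165,.05)))
    for g in(p[4],1.57,1.2,.8,.4,0):print(round(g,2),np.round(w(p,B(0)(0,g)),4))
E
python3 fit.py
```

```text
x,y,yaw,knob,guard [ 0.5237  0.0326  0.118  -1.626   1.4626]
[[-0.8, -0.9], [1.0, -1.1], [1.5, 0.5], [0.8, -0.3], [-0.5, -0.1], [0.2, -0.9], [0.5, 0.2], [0.3, -2.2], [1.8, -1.1], [-0.7, 1.0], [-1.7, -1.8], [-0.5, -0.0], [0.1, 0.4], [-1.3, 0.3], [-0.6, -0.2]]
knob [ 0.53981194 -0.1265307   0.122     ] axis [ 0.53667589 -0.07662914  0.062     ] hinge [0.50430281 0.19645873 0.05      ]
1.46 [0.4982 0.2482 0.1814]
1.57 [0.4965 0.2619 0.1751]
1.2 [0.5024 0.2126 0.1904]
0.8 [0.509  0.157  0.1857]
0.4 [0.5148 0.1076 0.1595]
0 [0.519  0.0723 0.116 ]
```

```bash
cat >> h.py <<'E'
def tgt(L,a=.118):
    ex=np.array([np.cos(a),np.sin(a),0]);y=np.array([-np.sin(a),np.cos(a),0]);z=np.sin(L)*ex-np.cos(L)*np.array([0,0,1])
    return R.from_matrix(np.c_[np.cross(y,z),y,z])
def need(pos,L):
    s=env.sense();r=(tgt(L)*R.from_euler("xyz",s["orientation"]).inv()).as_rotvec()
    print("shift/.02",np.round((np.array(pos)-s["position"])/.02,2),"turn/.1",np.round(r/.1,2),"F",np.round(s["wrist_force"],1),"q",np.round(s["joint_positions"],2),s["finger_gap"])
E
python3 -c "
from h import *
need([.498,.248,.27],.35);need([.498,.248,.27],.3)"
```

```text
shift/.02 [ 13.11 -11.05   1.94] turn/.1 [-0.61 -3.5   5.78] F [ 0.3  0.9 -0.4] q [ 1.11  0.24 -0.01  1.32  0.    1.57] 0.9982692117028636
shift/.02 [ 13.11 -11.05   1.94] turn/.1 [-0.53 -3.    5.79] F [ 0.3  0.9 -0.4] q [ 1.11  0.24 -0.01  1.32  0.    1.57] 0.9982692117028636
```

Emit:
move_arm(
  series=[
    [[0.65,-0.55,0.4],[-0.03,-0.175,0.29]],
    [[0.65,-0.55,0.4],[-0.03,-0.175,0.29]],
    [[0.65,-0.55,0.4],[-0.03,-0.175,0.29]],
    [[0.65,-0.55,0.4],[-0.03,-0.175,0.29]],
    [[0.65,-0.55,0.4],[-0.03,-0.175,0.29]],
    [[0.65,-0.55,0],[-0.03,-0.175,0.29]],
    [[0.65,-0.55,0],[-0.03,-0.175,0.29]],
    [[0.65,-0.55,0],[-0.03,-0.175,0.29]],
    [[0.65,-0.55,0],[-0.03,-0.175,0.29]],
    [[0.65,-0.55,0],[-0.03,-0.175,0.29]],
    [[0.65,-0.55,0],[-0.03,-0.175,0.29]],
    [[0.65,-0.55,0],[-0.03,-0.175,0.29]],
    [[0.65,-0.55,0],[-0.03,-0.175,0.29]],
    [[0.65,-0.55,0],[-0.03,-0.175,0.29]],
    [[0.65,-0.55,0],[-0.03,-0.175,0.29]],
    [[0.65,-0.55,0],[-0.03,-0.175,0.29]],
    [[0.65,-0.55,0],[-0.03,-0.175,0.29]],
    [[0.65,-0.55,0],[-0.03,-0.175,0.29]],
    [[0.65,-0.55,0],[-0.03,-0.175,0.29]],
    [[0.65,-0.55,0],[-0.03,-0.175,0.29]],
  ],
  hand=0.45,
)

```text
clock: 2.57
position: [0.4962, 0.2484, 0.2714]
orientation: [3.141, 0.351, -3.02]
wrist_force: [-0.7, 0.0, -0.1]
finger_gap: 0.448
finger_force: 0.0
```

Run:
```python
from h import *
a=snap("top");b=snap("side")
for c in("top","side"):
    for t in("guard_bar",):print(c,[(np.round(cam2w(c,d["at"]),3).tolist(),round(d["confidence"],2)) for d in env.search_frame(t,c)[:3]])
need([.498,.248,.169],.35)
A=cv2.resize(a[130:310,130:330],None,fx=2,fy=2);B=cv2.resize(b[50:290,120:320],None,fx=1.5,fy=1.5)
cv2.imwrite("pics/c.png",np.hstack([A,B[:360]])[:,:,::-1])
```

```text
top [([0.515, 0.19, 0.199], 0.88)]
side [([0.507, 0.206, 0.144], 0.95)]
shift/.02 [ 0.12 -0.04 -5.11] turn/.1 [-0.01 -0.01 -0.01] F [0.4 0.7 0.2] q [ 0.54  0.04 -0.21  0.99 -0.14  0.4 ] 0.4510108693708999
```

View pics/c.png

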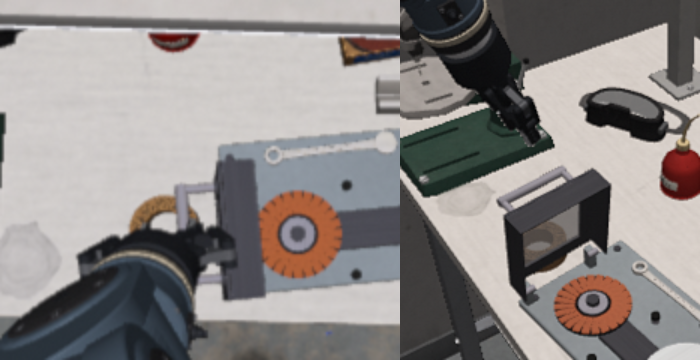

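The gripper is above the bar. I'll check its alignment by projecting the TCP and the bar.

Run:
```python
from h import *
p=env.sense()["position"]
for q in(p,[.498,.248,.181],[.498,.248,.17]):
    a=(proj("top",q)-[130,130])*2;b=(proj("side",q)-[120,50])*1.5+[400,0];print(np.round(q,3),a,b)
```

```text
[0.496 0.249 0.271] [170.28572    229.53213007] [522.24970135 133.48350141]
[0.498 0.248 0.181] [183.85716355 234.07105151] [531.38080107 185.68351907]
[0.498 0.248 0.17 ] [185.22203136 234.825319  ] [532.20349864 191.6694869 ]
```

Emit:
move_arm(
  series=[
    [[0,0,-0.6],[0,0,0]],
    [[0,0,-0.6],[0,0,0]],
    [[0,0,-0.6],[0,0,0]],
    [[0.05,0,-0.6],[0,0,0]],
    [[0.05,0,-0.6],[0,0,0]],
    [[0,0,-0.5],[0,0,0]],
    [[0,0,-0.5],[0,0,0]],
    [[0,0,-0.5],[0,0,0]],
    [[0,0,-0.5],[0,0,0]],
    [[0,0,0],[0,0,0]],
    [[0,0,0],[0,0,0]],
  ],
)

```text
clock: 3.68
position: [0.4972, 0.2495, 0.171]
orientation: [3.141, 0.349, -3.021]
wrist_force: [-0.1, -0.4, 1.0]
finger_gap: 0.45
finger_force: 0.0
```

```bash
python3 -c "
from h import *
need([.498,.248,.169],.35)"
```

```text
shift/.02 [ 0.04 -0.08 -0.1 ] turn/.1 [-0.01 -0.01 -0.03] F [-0.1 -0.4  1. ] q [ 0.54  0.1  -0.41  0.73 -0.14  0.4 ] 0.4495627514378113
```

Emit:
move_arm(
  series=[
    [[0,0,0],[0,0,0]],
    [[0,0,0],[0,0,0]],
    [[0,0,0],[0,0,0]],
    [[0,0,0],[0,0,0]],
    [[0,0,0],[0,0,0]],
    [[0,0,0],[0,0,0]],
    [[0,0,0],[0,0,0]],
    [[0,0,0],[0,0,0]],
  ],
  hand=0,
  force=40,
)

```text
clock: 4.35
position: [0.498, 0.2495, 0.1721]
orientation: [3.139, 0.351, -3.022]
wrist_force: [-3.6, 1.9, 6.6]
finger_gap: 0.144
finger_force: 39.4
```

Run:
```python
from h import *
s=env.sense();print(s["finger_gap"],s["finger_force"],np.round(s["wrist_force"],1),s["position"])
from fit import w,B,p
# bar y from grip: choose guard angle so that bar's stand-y matches TCP
c,sn=np.cos(p[2]),np.sin(p[2]);y=-sn*(s["position"][0]-p[0])+c*(s["position"][1]-p[1])
gs=np.linspace(0,1.9,1901);by=np.array([B(0)(0,g)[1] for g in gs]);g0=gs[np.argmin(abs(by-y))]
print("g0",g0)
last=np.array(w(p,B(0)(0,g0)))
for g in np.arange(g0,0,-.1).tolist()[1:]+[0]:
    q=w(p,B(0)(0,g));print(round(g,2),np.round((q-last)/.02,2));last=q
```

```text
0.14424812135703735 39.36787247657776 [-3.6  1.9  6.6] [0.49801308 0.24953564 0.17212481]
g0 1.473
1.37 [ 0.08 -0.66  0.23]
1.27 [ 0.08 -0.68  0.17]
1.17 [ 0.08 -0.69  0.1 ]
1.07 [ 0.08 -0.7   0.03]
0.97 [ 0.08 -0.7  -0.04]
0.87 [ 0.08 -0.69 -0.11]
0.77 [ 0.08 -0.68 -0.18]
0.67 [ 0.08 -0.66 -0.25]
0.57 [ 0.07 -0.63 -0.31]
0.47 [ 0.07 -0.59 -0.38]
0.37 [ 0.07 -0.55 -0.43]
0.27 [ 0.06 -0.51 -0.49]
0.17 [ 0.05 -0.46 -0.54]
0.07 [ 0.05 -0.4  -0.58]
0 [ 0.03 -0.26 -0.45]
```

Emit:
move_arm(
  series=[
    [[0.04,-0.33,0.12],[0,0,0]],
    [[0.04,-0.33,0.11],[0,0,0]],
    [[0.04,-0.34,0.09],[0,0,0]],
    [[0.04,-0.34,0.08],[0,0,0]],
    [[0.04,-0.34,0.06],[0,0,0]],
    [[0.04,-0.35,0.04],[0,0,0]],
    [[0.04,-0.35,0.02],[0,0,0]],
    [[0.04,-0.35,0.01],[0,0,0]],
    [[0.04,-0.35,-0.01],[0,0,0]],
    [[0.04,-0.35,-0.03],[0,0,0]],
  ],
)

```text
clock: 5.18
position: [0.5065, 0.1802, 0.1817]
orientation: [3.14, 0.352, -3.022]
wrist_force: [0.4, 4.2, 5.7]
finger_gap: 0.144
finger_force: 41.4
```

Emit:
move_arm(
  series=[
    [[0.04,-0.35,-0.05],[0,0,0]],
    [[0.04,-0.35,-0.06],[0,0,0]],
    [[0.04,-0.34,-0.08],[0,0,0]],
    [[0.04,-0.34,-0.1],[0,0,0]],
    [[0.04,-0.33,-0.12],[0,0,0]],
    [[0.04,-0.33,-0.13],[0,0,0]],
    [[0.04,-0.32,-0.15],[0,0,0]],
    [[0.04,-0.31,-0.16],[0,0,0]],
    [[0.04,-0.3,-0.18],[0,0,0]],
    [[0.03,-0.3,-0.2],[0,0,0]],
  ],
)

```text
clock: 6.02
position: [0.5138, 0.1143, 0.1561]
orientation: [3.141, 0.35, -3.022]
wrist_force: [7.8, 3.0, -3.6]
finger_gap: 0.144
finger_force: 39.4
```

Emit:
move_arm(
  series=[
    [[0.04,-0.28,-0.21],[0,0,0]],
    [[0.03,-0.27,-0.22],[0,0,0]],
    [[0.03,-0.26,-0.24],[0,0,0]],
    [[0.03,-0.25,-0.25],[0,0,0]],
    [[0.03,-0.23,-0.27],[0,0,0]],
    [[0.03,-0.22,-0.27],[0,0,0]],
  ],
)

```text
clock: 6.52
position: [0.517, 0.0844, 0.1264]
orientation: [3.14, 0.349, -3.021]
wrist_force: [2.8, 3.8, 0.6]
finger_gap: 0.138
finger_force: 39.6
```

```bash
python3 -c "
from h import *
need([.519,.0723,.1065],.35)"
```

```text
shift/.02 [ 0.1  -0.61 -1.  ] turn/.1 [-0.01 -0.01 -0.03] F [2.8 3.8 0.6] q [ 0.17  0.07 -0.58  0.57 -0.02  0.05] 0.1383657955655434
```

Emit:
move_arm(
  series=[
    [[0.02,-0.1,-0.14],[0,0,0]],
    [[0.02,-0.1,-0.14],[0,0,0]],
    [[0.02,-0.1,-0.14],[0,0,0]],
    [[0.02,-0.1,-0.15],[0,0,0]],
    [[0.02,-0.09,-0.15],[0,0,0]],
    [[0,-0.08,-0.15],[0,0,0]],
    [[0,-0.08,-0.15],[0,0,0]],
    [[0,0,0],[0,0,0]],
    [[0,0,0],[0,0,0]],
  ],
)

```text
clock: 7.27
position: [0.5203, 0.0739, 0.1086]
orientation: [3.136, 0.354, -3.02]
wrist_force: [-7.7, 13.2, 13.6]
finger_gap: 0.144
finger_force: 42.3
```

Emit:
move_arm(
  series=[
    [[0,0.02,-0.1],[0,0,0]],
    [[0,0.02,-0.1],[0,0,0]],
    [[0,0,-0.1],[0,0,0]],
    [[0,0,0],[0,0,0]],
    [[0,0,0],[0,0,0]],
    [[0,0,0],[0,0,0]],
  ],
)

```text
clock: 7.77
position: [0.5226, 0.0743, 0.1053]
orientation: [3.138, 0.359, -3.02]
wrist_force: [-13.6, 6.4, 36.9]
finger_gap: 0.151
finger_force: 47.9
```

Run:
```python
from h import *
a=snap("top");b=snap("side")
A=cv2.resize(a[170:300,200:400],None,fx=1.9,fy=1.9);B=cv2.resize(b[140:360,180:400],None,fx=1.7,fy=1.7)
A=np.vstack([A,np.zeros((B.shape[0]-A.shape[0],A.shape[1],3),np.uint8)])
cv2.imwrite("pics/d.png",np.hstack([A,B])[:,:,::-1])
```

```text
(no output)
```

View pics/d.png

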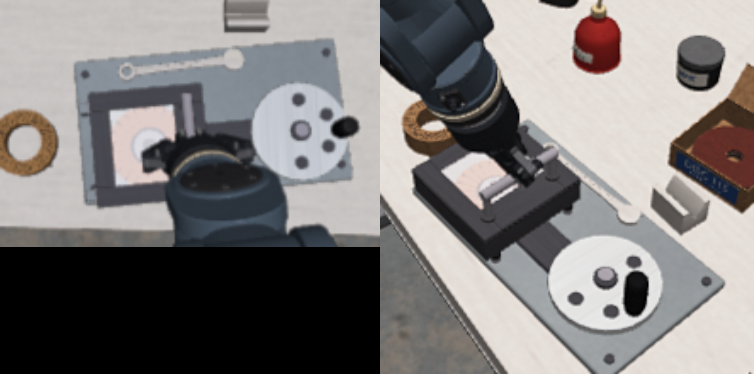

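The guard is down over the disc and resting on its stops, with the upward force at 37 N. The knob and the loose items haven't moved. I'll release the bar and lift.

Emit:
move_arm(
  series=[
    [[0,0,0.1],[0,0,0]],
    [[0,0,0.05],[0,0,0]],
    [[0,0,0],[0,0,0]],
    [[0,0,0],[0,0,0]],
    [[0,0,0],[0,0,0]],
    [[0,0,0.3],[0,0,0]],
    [[0,0,0.6],[0,0,0]],
    [[0,0,0.6],[0,0,0]],
    [[0,0,0.6],[0,0,0]],
    [[0,0,0.6],[0,0,0]],
    [[0,0,0.6],[0,0,0]],
    [[0,0,0.6],[0,0,0]],
    [[0,0,0],[0,0,0]],
  ],
  hand=0.45,
)

```text
clock: 8.95
position: [0.5207, 0.0727, 0.1845]
orientation: [3.141, 0.354, -3.022]
wrist_force: [1.3, -0.6, 0.4]
finger_gap: 0.451
finger_force: 0.0
```

Run:
```python
from h import *
for c in("top","side"):
    env.read_camera(c)
    for t in("guard_bar","crank_knob","crank"):print(c,t,[(np.round(cam2w(c,d["at"]),3).tolist(),round(d["confidence"],2)) for d in env.search_frame(t,c)[:2]])
need([.5398,-.1265,.17],.35)
```

```text
top guard_bar [([0.533, 0.147, 0.076], 0.75)]
top crank_knob [([0.536, -0.12, 0.121], 0.47)]
top crank [([0.542, -0.083, 0.066], 0.62)]
side guard_bar [([0.501, 0.088, 0.073], 0.84)]
side crank_knob [([0.53, -0.129, 0.109], 0.79)]
side crank [([0.527, -0.084, 0.059], 0.79)]
shift/.02 [ 1.04 -9.95 -0.56] turn/.1 [-0.01 -0.01 -0.02] F [-0.1 -0.2 -0.1] q [ 0.14  0.02 -0.48  0.72 -0.01  0.02] 0.45120268586714174
```

Emit:
move_arm(
  series=[
    [[0.13,-0.83,0],[0,0,0]],
    [[0.13,-0.83,0],[0,0,0]],
    [[0.13,-0.83,0],[0,0,0]],
    [[0.13,-0.83,0],[0,0,0]],
    [[0.13,-0.83,0],[0,0,0]],
    [[0.13,-0.83,0],[0,0,0]],
    [[0.13,-0.83,0],[0,0,0]],
    [[0.13,-0.83,0],[0,0,0]],
    [[0.13,-0.83,0],[0,0,0]],
    [[0.13,-0.83,0],[0,0,0]],
    [[0,-0.83,0],[0,0,0]],
    [[0,-0.82,0],[0,0,0]],
    [[0,0,0],[0,0,0]],
    [[0,0,0],[0,0,0]],
  ],
  hand=0.7,
)

```text
clock: 10.52
position: [0.5452, -0.1269, 0.1813]
orientation: [3.14, 0.349, -3.023]
wrist_force: [-0.1, -0.4, -0.2]
finger_gap: 0.699
finger_force: 0.0
```

Run:
```python
from h import *
need([.545,-.1265,.085],.35)
p=env.sense()["position"]
a=snap("top");b=snap("side");u,v=proj("top",[.54,-.1265,.122])-[300,160];x,y=proj("side",[.54,-.1265,.122])-[220,130]
print(u*2,v*2,x*1.6+400,y*1.6)
A=cv2.resize(a[160:300,300:500],None,fx=2,fy=2);B=cv2.resize(b[130:350,220:440],None,fx=1.6,fy=1.6)
A=np.vstack([A,np.zeros((B.shape[0]-A.shape[0],A.shape[1],3),np.uint8)])
cv2.imwrite("pics/e.png",np.hstack([A,B])[:,:,::-1])
```

```text
shift/.02 [-0.01  0.02 -4.82] turn/.1 [-0.01 -0.01 -0.01] F [-0.1 -0.4 -0.2] q [-0.31  0.1  -0.39  0.76  0.14 -0.4 ] 0.698879622130149
169.161272471909 149.82159546730048 578.738209268546 276.75768537385204
```

View pics/e.png

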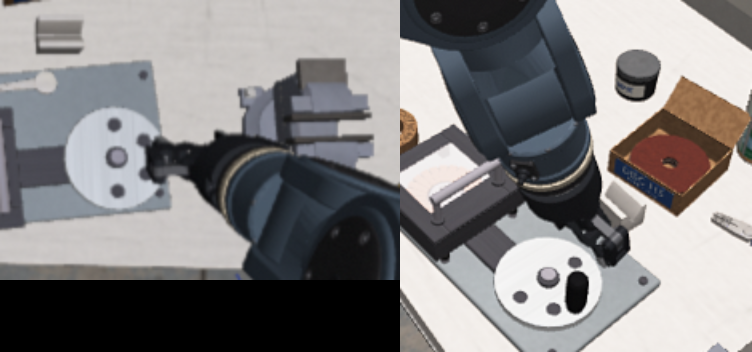

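The side view shows the knob near (577,280). I'll check its extent numerically before descending.

Run:
```python
from h import *
for n,im in(("side0",cv2.imread("pics/side0.png")),("side_now",snap("side")[:,:,::-1])):
    m=(im.max(2)<45).astype(np.uint8)[280:345,300:350]
    k,l,st,ce=cv2.connectedComponentsWithStats(m)
    print(n,[(st[i]+[300,280,0,0,0]).tolist() for i in range(1,k) if st[i][4]>40])
for z in(.122,.064):print(proj("side",[.54,-.1265,z]))
```

```text
side0 [[324, 300, 14, 26, 297]]
side_now [[333, 280, 17, 16, 107], [324, 300, 14, 26, 291]]
[331.71138079 302.97355336]
[329.70865184 321.29619966]
```

Emit:
move_arm(
  series=[
    [[0,0,-0.5],[0,0,0]],
    [[0,0,-0.5],[0,0,0]],
    [[0,0,-0.5],[0,0,0]],
    [[0,0,-0.5],[0,0,0]],
    [[0,0,-0.5],[0,0,0]],
    [[0,0,-0.5],[0,0,0]],
    [[0,0,-0.5],[0,0,0]],
    [[0,0,-0.5],[0,0,0]],
    [[0,0,-0.5],[0,0,0]],
    [[0,0,-0.3],[0,0,0]],
    [[0,0,0],[0,0,0]],
    [[0,0,0],[0,0,0]],
  ],
)

```text
clock: 11.67
position: [0.5453, -0.1259, 0.0859]
orientation: [3.14, 0.35, -3.021]
wrist_force: [0.9, -0.2, -0.2]
finger_gap: 0.701
finger_force: 0.0
```

Emit:
move_arm(
  series=[
    [[0,0,0],[0,0,0]],
    [[0,0,0],[0,0,0]],
    [[0,0,0],[0,0,0]],
    [[0,0,0],[0,0,0]],
    [[0,0,0],[0,0,0]],
    [[0,0,0],[0,0,0]],
    [[0,0,0],[0,0,0]],
    [[0,0,0],[0,0,0]],
  ],
  hand=0,
  force=50,
)

```text
clock: 12.33
position: [0.5461, -0.1245, 0.0871]
orientation: [3.137, 0.353, -3.02]
wrist_force: [-1.8, 10.2, 7.5]
finger_gap: 0.287
finger_force: 48.7
```

Run:
```python
from h import *
from fit import w,K,p
s=env.sense();print(s["position"],np.round(s["wrist_force"],1),s["finger_gap"])
# clockwise from above: angle decreasing
a=p[3];r=.05;last=np.array([np.cos(a+p[2]),np.sin(a+p[2])])*r
print("start ang",a+p[2])
for i in range(1,37):
    b=a+p[2]-i*np.pi/18;q=r*np.array([np.cos(b),np.sin(b)]);print(i,np.round((q-last)/.02,2),end="; ");last=q
```

```text
[ 0.54609672 -0.12449158  0.08708635] [-1.8 10.2  7.5] 0.2869033800346418
start ang -1.5080340700061976
1 [-0.44  0.01]; 2 [-0.43  0.09]; 3 [-0.41  0.16]; 4 [-0.37  0.23]; 5 [-0.33  0.29]; 6 [-0.27  0.34]; 7 [-0.21  0.38]; 8 [-0.14  0.41]; 9 [-0.07  0.43]; 10 [0.01 0.44]; 11 [0.09 0.43]; 12 [0.16 0.41]; 13 [0.23 0.37]; 14 [0.29 0.33]; 15 [0.34 0.27]; 16 [0.38 0.21]; 17 [0.41 0.14]; 18 [0.43 0.07]; 19 [ 0.44 -0.01]; 20 [ 0.43 -0.09]; 21 [ 0.41 -0.16]; 22 [ 0.37 -0.23]; 23 [ 0.33 -0.29]; 24 [ 0.27 -0.34]; 25 [ 0.21 -0.38]; 26 [ 0.14 -0.41]; 27 [ 0.07 -0.43]; 28 [-0.01 -0.44]; 29 [-0.09 -0.43]; 30 [-0.16 -0.41]; 31 [-0.23 -0.37]; 32 [-0.29 -0.33]; 33 [-0.34 -0.27]; 34 [-0.38 -0.21]; 35 [-0.41 -0.14]; 36 [-0.43 -0.07];
```

Emit:
move_arm(
  series=[
    [[-0.44,0.01,0],[0,0,0]],
    [[-0.43,0.09,0],[0,0,0]],
    [[-0.41,0.16,0],[0,0,0]],
    [[-0.37,0.23,0],[0,0,0]],
    [[-0.33,0.29,0],[0,0,0]],
    [[0,0,0],[0,0,0]],
  ],
)

```text
clock: 12.83
position: [0.5071, -0.1087, 0.0872]
orientation: [3.138, 0.355, -3.02]
wrist_force: [6.3, 10.5, -2.4]
finger_gap: 0.29
finger_force: 50.7
```

Emit:
move_arm(
  series=[
    [[-0.27,0.34,0],[0,0,0]],
    [[-0.21,0.38,0],[0,0,0]],
    [[-0.14,0.41,0],[0,0,0]],
    [[-0.07,0.43,0],[0,0,0]],
    [[0.01,0.44,0],[0,0,0]],
    [[0.09,0.43,0],[0,0,0]],
    [[0.16,0.41,0],[0,0,0]],
    [[0.23,0.37,0],[0,0,0]],
    [[0,0,0],[0,0,0]],
  ],
)

```text
clock: 13.58
position: [0.503, -0.0454, 0.0871]
orientation: [3.14, 0.352, -3.021]
wrist_force: [-1.4, 2.6, 7.5]
finger_gap: 0.286
finger_force: 52.5
```

Emit:
move_arm(
  series=[
    [[0.29,0.33,0],[0,0,0]],
    [[0.34,0.27,0],[0,0,0]],
    [[0.38,0.21,0],[0,0,0]],
    [[0.41,0.14,0],[0,0,0]],
    [[0.43,0.07,0],[0,0,0]],
    [[0.44,-0.01,0],[0,0,0]],
    [[0.43,-0.09,0],[0,0,0]],
    [[0,0,0],[0,0,0]],
  ],
)

```text
clock: 14.25
position: [0.5587, -0.0268, 0.0873]
orientation: [3.139, 0.354, -3.02]
wrist_force: [4.5, 6.5, 2.9]
finger_gap: 0.287
finger_force: 51.6
```

Emit:
move_arm(
  series=[
    [[0.41,-0.16,0],[0,0,0]],
    [[0.37,-0.23,0],[0,0,0]],
    [[0.33,-0.29,0],[0,0,0]],
    [[0.27,-0.34,0],[0,0,0]],
    [[0.21,-0.38,0],[0,0,0]],
    [[0.14,-0.41,0],[0,0,0]],
    [[0.07,-0.43,0],[0,0,0]],
    [[-0.01,-0.44,0],[0,0,0]],
    [[0,0,0],[0,0,0]],
  ],
)

```text
clock: 15.0
position: [0.5931, -0.0826, 0.0872]
orientation: [3.141, 0.353, -3.022]
wrist_force: [-1.0, -1.2, 6.3]
finger_gap: 0.284
finger_force: 52.2
```

Emit:
move_arm(
  series=[
    [[-0.09,-0.43,0],[0,0,0]],
    [[-0.16,-0.41,0],[0,0,0]],
    [[-0.23,-0.37,0],[0,0,0]],
    [[-0.29,-0.33,0],[0,0,0]],
    [[-0.34,-0.27,0],[0,0,0]],
    [[-0.38,-0.21,0],[0,0,0]],
    [[-0.41,-0.14,0],[0,0,0]],
    [[-0.43,-0.07,0],[0,0,0]],
    [[0,0,0],[0,0,0]],
    [[0,0,0],[0,0,0]],
  ],
)

```text
clock: 15.83
position: [0.5455, -0.1245, 0.0871]
orientation: [3.137, 0.352, -3.02]
wrist_force: [-2.6, 10.2, 10.9]
finger_gap: 0.282
finger_force: 52.8
```

Emit:
move_arm(
  series=[
    [[0,0,0],[0,0,0]],
    [[0,0,0],[0,0,0]],
    [[0,0,0],[0,0,0]],
    [[0,0,0],[0,0,0]],
    [[0,0,0],[0,0,0]],
    [[0,0,0.3],[0,0,0]],
    [[0,0,0.6],[0,0,0]],
    [[0,0,0.7],[0,0,0]],
    [[0,0,0.7],[0,0,0]],
    [[0,0,0.7],[0,0,0]],
    [[0,0,0.7],[0,0,0]],
    [[-0.3,0,0.7],[0,0,0]],
    [[-0.5,0,0.5],[0,0,0]],
    [[-0.5,0,0.5],[0,0,0]],
    [[-0.5,0,0.5],[0,0,0]],
    [[-0.5,0,0.3],[0,0,0]],
    [[0,0,0],[0,0,0]],
    [[0,0,0],[0,0,0]],
    [[0,0,0],[0,0,0]],
  ],
  hand=0.7,
)

```text
clock: 17.42
position: [0.4995, -0.1264, 0.2096]
orientation: [3.141, 0.35, -3.022]
wrist_force: [0.2, -0.5, 0.1]
finger_gap: 0.703
finger_force: 0.0
```

Run:
```python
from h import *
a=snap("top");b=snap("side");print(env.sense()["wrist_force"])
im=b[:,:,::-1]
m=(im.max(2)<45).astype(np.uint8)[290:345,300:350]
k,l,st,ce=cv2.connectedComponentsWithStats(m);print([(st[i]+[300,290,0,0,0]).tolist() for i in range(1,k) if st[i][4]>40])
cv2.imwrite("pics/f.png",im)
```

```text
[-0.8753519  -0.00267649 -0.89657687]
[[320, 290, 20, 36, 388]]
```

View pics/f.png

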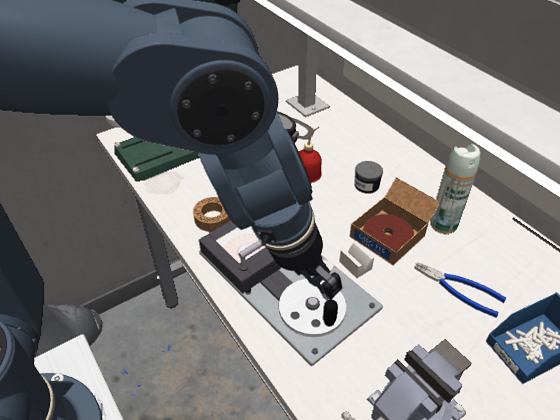

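The knob is back at (331,313), its starting place. The guard is down, the wrench (partly hidden), tape and V-block look undisturbed, and the gripper is clear, so I'm handing in.

```bash
python3 -c "
from rig import env
print(env.job_done())"
```

```text
the job is handed in; nothing more can be done
None
```

I lowered the guard onto its stops and wound the crank one full turn clockwise, with the knob back where it started and released; the job is handed in, but the hand-in gave no verdict.

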